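# Change over the desiccant canisters in a drying oven

## Task

Change over the desiccant canisters in the drying oven: pull its drop-down door fully open, stand every dry (blue) canister from the rack upright on the white tile, and stand every moist (pink) one from the tile upright on the rack; pink ones already in the oven and blue ones already on the tile belong where they are. Then push the door up until it is fully shut and only then press the green start button all the way down and let it go; leave the bottle, beaker and jar beside the oven where they stand.

Things in the scene. Friction and masses are not known exactly. Their poses are not given: they have to be found in the camera images.
- oven_door (a joint): angle of the oven's bottom-hinged glass door (rad): 0 shut and upright, 1.53 fully down (nearly level). A damper slows it; once past about 0.3 it sinks open by itself if let go, and it stays down. Moving it takes 3 to 8 N at the bar.
- oven: white compact drying oven, fixed: 340 mm wide, 300 mm deep, roof 245 mm above the bench, plus a grey control column 92 mm wide on its -y side. Origin on the bench under the middle of the door, in the front plane; x points into the oven (the front faces -x), y along the hinge, z up. Cavity 310 mm wide, 285 mm deep, from 65 to 233 mm above the bench
- oven_hinge (a point): fixed point on the door's hinge line, middle of the door's width, in the oven's front plane, 65 mm above the bench; axes as the oven's. The glass door is 326 mm wide, 175 mm tall and 20 mm thick and swings down towards -x
- oven_bar (a point): centre of the door's black handle bar: round, 14 mm diameter, 210 mm long along y, on two arms 37 mm beyond the door's free edge, so it can be pinched from above at any door angle. Shut, it is 22 mm in front of and 212 mm above the hinge line, above the roof; fully down, 213 mm in front of the hinge line and about 50 mm above the bench. Turns with the door
- rack_row (a point): point on top of the wire rack (125 mm above the bench, 296 mm wide), mid-width, on the line where canisters stand; axes as the oven's. Linked to the door, the rack rides out as the door comes down. Door down: this point is 80 mm in front of the oven's front plane, the rack's front rim (7 mm high wire) 56 mm further out. Door shut: it is 80 mm inside
- start (a joint): travel of the green start button (m): 0 up, 0.006 fully pressed; a spring of about 4 N at full travel returns it
- start_top (a point): top centre of the green start button, 26 mm diameter, pressed straight down; it stands on the roof of the grey control column, just behind the front
- tile_top (a point): centre of the top face of the white heat-proof tile on the bench, fixed, 200 mm (its x) by 260 mm (its y), 8 mm thick. Its axes are level, z up
- blue1_mid (a point): aluminium desiccant canister: upright cylinder 44 mm diameter, 40 mm tall, 70 g, with a BLUE band round its side and a BLUE disc on its top (dry). Point at its centre, 20 mm above its underside. Starts on the oven rack; may be absent
- blue2_mid (a point): aluminium desiccant canister: upright cylinder 44 mm diameter, 40 mm tall, 70 g, with a BLUE band round its side and a BLUE disc on its top (dry). Point at its centre, 20 mm above its underside. Starts on the oven rack; may be absent
- blue3_mid (a point): aluminium desiccant canister: upright cylinder 44 mm diameter, 40 mm tall, 70 g, with a BLUE band round its side and a BLUE disc on its top (dry). Point at its centre, 20 mm above its underside. Starts on the tile
- pink1_mid (a point): aluminium desiccant canister: upright cylinder 44 mm diameter, 40 mm tall, 70 g, with a PINK band round its side and a PINK disc on its top (moist, needs drying). Point at its centre, 20 mm above its underside. Starts on the oven rack; may be absent
- pink2_mid (a point): aluminium desiccant canister: upright cylinder 44 mm diameter, 40 mm tall, 70 g, with a PINK band round its side and a PINK disc on its top (moist, needs drying). Point at its centre, 20 mm above its underside. Starts on the tile; may be absent
- pink3_mid (a point): aluminium desiccant canister: upright cylinder 44 mm diameter, 40 mm tall, 70 g, with a PINK band round its side and a PINK disc on its top (moist, needs drying). Point at its centre, 20 mm above its underside. Starts on the tile; may be absent
- pink4_mid (a point): aluminium desiccant canister: upright cylinder 44 mm diameter, 40 mm tall, 70 g, with a PINK band round its side and a PINK disc on its top (moist, needs drying). Point at its centre, 20 mm above its underside. Starts on the tile; may be absent
- reagent: amber reagent bottle, 56 mm diameter, 130 mm tall, a bystander; origin under its base
- beaker: white porcelain beaker, 76 mm diameter, 110 mm tall, a bystander; origin under its base
- jar: white plastic jar with green lid, 60 mm diameter, 75 mm tall, a bystander; origin under its base

How it is judged (in metres and radians):
On the way, in this order (a step that is already met when the one before it is completed fails the run):
1. the oven door is pulled fully down (value of joint oven_door above 1.35 rad), for 0.2 s.
2. every pink canister stands on the rack in the oven, every blue one on the tile, and the door is shut (angle between each of blue1_mid, blue2_mid, blue3_mid, pink1_mid, pink2_mid, pink3_mid, pink4_mid's own z axis and vertical below 0.15 rad and x of blue1_mid in the frame of tile_top between -0.1 and 0.1 m and y of blue1_mid in the frame of tile_top between -0.13 and 0.13 m and z of blue1_mid in the frame of tile_top between 0.013 and 0.027 m and x of blue2_mid in the frame of tile_top between -0.1 and 0.1 m and y of blue2_mid in the frame of tile_top between -0.13 and 0.13 m and z of blue2_mid in the frame of tile_top between 0.013 and 0.027 m and x of blue3_mid in the frame of tile_top between -0.1 and 0.1 m and y of blue3_mid in the frame of tile_top between -0.13 and 0.13 m and z of blue3_mid in the frame of tile_top between 0.013 and 0.027 m and x of pink1_mid in the frame of oven_hinge between 0.02 and 0.22 m and y of pink1_mid in the frame of oven_hinge between -0.15 and 0.15 m and z of pink1_mid in the frame of oven_hinge between 0.072 and 0.088 m and x of pink2_mid in the frame of oven_hinge between 0.02 and 0.22 m and y of pink2_mid in the frame of oven_hinge between -0.15 and 0.15 m and z of pink2_mid in the frame of oven_hinge between 0.072 and 0.088 m and x of pink3_mid in the frame of oven_hinge between 0.02 and 0.22 m and y of pink3_mid in the frame of oven_hinge between -0.15 and 0.15 m and z of pink3_mid in the frame of oven_hinge between 0.072 and 0.088 m and x of pink4_mid in the frame of oven_hinge between 0.02 and 0.22 m and y of pink4_mid in the frame of oven_hinge between -0.15 and 0.15 m and z of pink4_mid in the frame of oven_hinge between 0.072 and 0.088 m and value of joint oven_door below 0.04 rad), for 0.2 s.
3. the start button is pressed down with the door shut (value of joint start above 0.0045 m and value of joint oven_door below 0.04 rad), for 0.05 s.
At the end, for the whole second after the job is handed in: Every pink canister stands upright (within 0.15 rad) on the rack, centre 20 to 220 mm behind the oven front; every blue one stands upright with its centre over the tile; the door is shut (below 0.04 rad); the start button was pressed and is up again; all at rest (all of step 2 and value of joint start below 0.002 m and linear speed of each of blue1, blue2, blue3, pink1, pink2, pink3, pink4 below 0.03 m/s and velocity of joint oven_door below 0.02 rad/s); the robot touches nothing.
It fails at once if the start button is pressed while the door is not shut (value of joint start above 0.003 m and value of joint oven_door above 0.1 rad).
It fails at once if the reagent beside the oven is knocked over or moved by more than 25 mm (distance of reagent from where it was at the start of the episode above 0.025 m or angle between reagent's own z axis and vertical above 0.4 rad).
It fails at once if the beaker beside the oven is knocked over or moved by more than 25 mm (distance of beaker from where it was at the start of the episode above 0.025 m or angle between beaker's own z axis and vertical above 0.4 rad).
It fails at once if the jar beside the oven is knocked over or moved by more than 25 mm (distance of jar from where it was at the start of the episode above 0.025 m or angle between jar's own z axis and vertical above 0.4 rad).
Of blue1, blue2 only 1 to 2 are there at a start; the rules pass over those that are not, and their reading is None.
Of pink1, pink2, pink3, pink4 only 3 to 3 are there at a start; the rules pass over those that are not, and their reading is None.
At some moment in a run one of pink2, pink3, pink4 may be knocked a few centimetres aside while the robot is not near it.
It also fails if it takes over 210 s, if anything falls off the work surface, if the arm or the gripper's body presses on something with over 40 N, if the wrist force passes 120 N, or if a joint passes its speed limit or range.

## Robot

A 6-joint arm with a two-finger parallel gripper is mounted at the origin on the work surface. World frame = base frame: x ahead of the robot, y to its left, z up, the work surface at z = 0. Lengths are in mm, angles in rad, forces in N, time in s.
With the tool pointing down it reaches from about 400 to 925 mm from the base axis. Payload 12.5 kg.
Tool frame: the origin (TCP) lies midway between the tips of the shut fingers; the grasp point (between the pads) lies 19 mm behind it; z points along the fingers, y is the line along which they close (so a half turn about z gives the same grasp; the last joint's range is limited). The gripper opens to 95 mm and grips with 3 to 60 N. Pads are 20 mm wide; open, the fingers measure 119 mm over their backs; the gripper's body (75 mm by 180 mm) begins 59 mm behind the grasp point.
Start: joints at [1.008, 0.491, 1.559, -0, 1.092, -0.106], TCP at [275.661, 560.944, 214.661] pointing down, gripper open.
Joint ranges: [-3.1, 3.1], [-0.84, 2.19], [0.05, 2.79], [-1.13, 4.28], [0.06, 2.93], [-2.69, 2.69]. Speed limits (rad/s): [2.22, 2.22, 2.79, 3.14, 3.14, 3.14].

## Interface

Orientations are given as [roll, pitch, yaw] about the fixed x, y, z axes, in that order (R = Rz(yaw) Ry(pitch) Rx(roll)).
In Python, from cell import env gives the robot as it stands.
- The arm moves only by the tool arm_command, never from a script. Its argument "targets" is a list of rows, each a list of 5 numbers: the shift along the tool's x, y, z in mm, then the turn about the tool's z in degrees, then the opening, from 0 (shut) to 1 (fully open). In form: [[tx, ty, tz, roll, fingers], ...]. A call has 1 to 5 rows; each row is the pose to reach, as a shift and turn from the pose commanded when the call began, along the tool's axes at that moment; what a row does not reach only later rows make up. A row lasts 1/10 s, in which the tool goes at most 50 mm and 8.59 degrees, less where a joint would pass 70% of its speed; a pose out of reach is approached as far as the arm can. A call with a gripper value outside its range is refused whole. The fingers move at their own pace and stop on an object; the grip force is fixed at half the most. Time passes only in rows, so rows that repeat a pose let the fingers close. It gives the time, the measured TCP pose, the force, the opening and the grip force at its end, in the units of the state.
- env.state(): the state, without advancing time (a new reading comes with each control period).
- env.read_camera(name): name is "scene" or "side" or "wrist"; returns a dict with "frame" (480x640x3 uint8, red, green, blue), "vertical_fov" (degrees; the focal length in pixels is half the picture's height over the tangent of half this angle, whatever the lens; pixels are square), "cx", "cy" (the principal point, pixels), "world_from_camera" (4x4, takes a point from camera to world coordinates); the wrist camera has in their place "hand_eye" (4x4, takes a point from camera to tool coordinates, whose origin is the TCP and whose axes are the flange's). Camera axes: x right, y down, z forward; pixel columns grow to the right and rows downward; lengths in mm; the calibration is good to about 2 mm. The wrist camera is an equidistant fisheye: a pixel r from the principal point sees the ray r / f radians off the axis. A picture is of the moment at which its call begins: read the wrist's pose just before it. There is no depth.
- env.job_done(): hands the job in; it is judged then, once.
The state is a dict: "t": time; "joints": joint angles; "qvel": joint speeds; "tau": joint torques, N m; "eef_pos": TCP position; "tcp_rot": TCP orientation; "ft_force": force on the tool from outside, world axes, zero at the start; "moment": the same for the moment, N m; "opening": opening from 0.0 (shut) to 1.0 (fully open); "grip_force": force on a finger pad.
Only numpy, scipy, OpenCV 4.12 (cv2) and the standard library are available. Lean on these libraries where they do the work, as an engineer would, in place of code of your own. Each camera call takes 0.05 s, during which the arm holds its last target. There are 200 camera calls.

## Working session

There is one attempt and no reset: what is moved stays moved. The work goes in short steps, Python scripts to look and compute and a tool call to move; the robot and the scene stay as the last step left them, time stands still between calls to the robot, and variables do not carry over. Pictures are saved under pics/ and viewed, at most 14 in all, crops included, and the job is handed in when it is done.

Besides the shell and the picture viewer there is one more tool, called after ">>>" as name(argument=value, ...) on one line, values as JSON. arm_command: Moves the arm, as the interface text tells. Its arguments: {"type":"object","properties":{"targets":{"type":"array","items":{"type":"array","items":{"type":"number"}}}},"required":["targets"]}

```bash
ls; mkdir -p pics; cat > h.py <<'E'
from cell import env
import numpy as np, cv2
from scipy.spatial.transform import Rotation as R
def cam(n):
    s=env.state(); c=env.read_camera(n)
    f=240/np.tan(np.radians(c["vertical_fov"])/2)
    if n=="wrist":
        T=np.eye(4);T[:3,:3]=R.from_euler('xyz',s["tcp_rot"]).as_matrix();T[:3,3]=s["eef_pos"]
        W=T@np.array(c["hand_eye"])
    else: W=np.array(c["world_from_camera"])
    return dict(img=c["frame"],f=f,cx=c["cx"],cy=c["cy"],W=W,fish=n=="wrist")
def ray(c,u,v):
    x,y=u-c["cx"],v-c["cy"]
    if c["fish"]:
        r=np.hypot(x,y)+1e-9;th=r/c["f"];d=np.array([np.sin(th)*x/r,np.sin(th)*y/r,np.cos(th)])
    else: d=np.array([x,y,c["f"]])
    d=c["W"][:3,:3]@d; return c["W"][:3,3],d/np.linalg.norm(d)
def onz(c,u,v,z):
    o,d=ray(c,u,v); return (o+d*(z-o[2])/d[2]).round(1)
def tri(*a):
    A=0;b=0
    for c,u,v in a:
        o,d=ray(c,u,v);P=np.eye(3)-np.outer(d,d);A=A+P;b=b+P@o
    p=np.linalg.solve(A,b)
    return p.round(1),[round(float(np.linalg.norm(np.cross(p-ray(*q)[0],ray(*q)[1]))),1) for q in a]
def proj(c,p):
    q=np.linalg.inv(c["W"])@np.append(p,1)
    if c["fish"]:
        r=np.hypot(q[0],q[1]);th=np.arctan2(r,q[2]);return (q[:2]/r*th*c["f"]+[c["cx"],c["cy"]]).round(1)
    return (q[:2]/q[2]*c["f"]+[c["cx"],c["cy"]]).round(1)
def blobs(c,lo,hi,amin=40):
    h=cv2.cvtColor(c["img"],cv2.COLOR_RGB2HSV);m=cv2.inRange(h,lo,hi)
    n,l,st,ce=cv2.connectedComponentsWithStats(m)
    return [(int(st[i,4]),ce[i].round(1).tolist(),st[i,:4].tolist()) for i in range(1,n) if st[i,4]>amin]
def save(c,n): cv2.imwrite("pics/"+n,cv2.cvtColor(c["img"],cv2.COLOR_RGB2BGR))
E
python3 - <<'E'
from h import *
print(env.state())
for n in("scene","side","wrist"):
    c=cam(n);save(c,n+"0.png");print(n,c["f"],c["cx"],c["cy"],c["W"].round(3).tolist())
E
```

```text
pics
{'t': 0.0, 'joints': array([ 1.00839769e+00,  4.91559283e-01,  1.55947533e+00,  3.39143115e-05,
        1.09170938e+00, -1.05580498e-01]), 'qvel': array([ 0.00010252, -0.00052776,  0.00067593,  0.00027911, -0.00067392,
        0.0002334 ]), 'tau': array([ 2.19750822e-03, -6.12652659e+01, -2.58177084e+01,  6.93114591e-02,
        4.82737343e-02, -1.89269936e-04]), 'eef_pos': array([275.50684518, 560.71187905, 214.05301477]), 'tcp_rot': array([-3.14045090e+00, -1.51243701e-04,  2.68475878e+00]), 'ft_force': array([ 0.16000122,  0.38363149, -0.62316187]), 'moment': array([-0.03943948,  0.01697772,  0.02843704]), 'grip_force': 0.0, 'opening': 0.9984843405182982}
scene 510.85833595584063 323.34478012312263 237.31696407930045 [[0.076, 0.774, -0.629, 1224.163], [0.997, -0.064, 0.041, 36.474], [-0.008, -0.631, -0.776, 1023.295], [0.0, 0.0, 0.0, 1.0]]
side 489.55923960462667 320.9357288825137 237.0910730531664 [[0.906, -0.194, 0.376, 31.202], [-0.423, -0.457, 0.782, -1019.99], [0.02, -0.868, -0.497, 883.155], [0.0, 0.0, 0.0, 1.0]]
wrist 371.64829954431775 321.9734924065087 242.24027091375007 [[0.441, 0.869, 0.226, 212.524], [0.897, -0.427, -0.112, 591.863], [-0.001, 0.252, -0.968, 383.006], [0.0, 0.0, 0.0, 1.0]]
```

View pics/scene0.png

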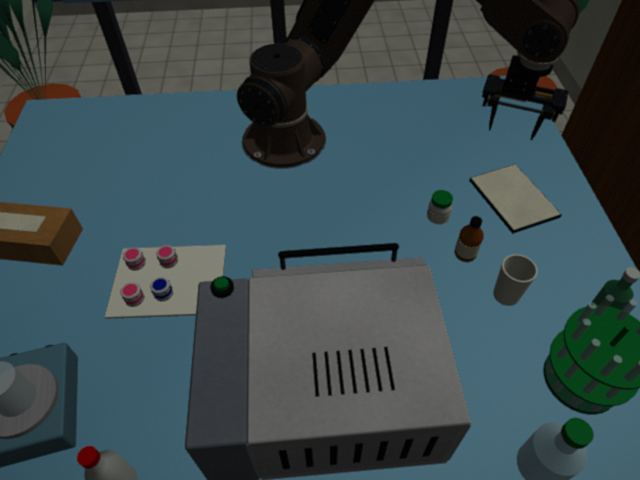

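View pics/side0.png

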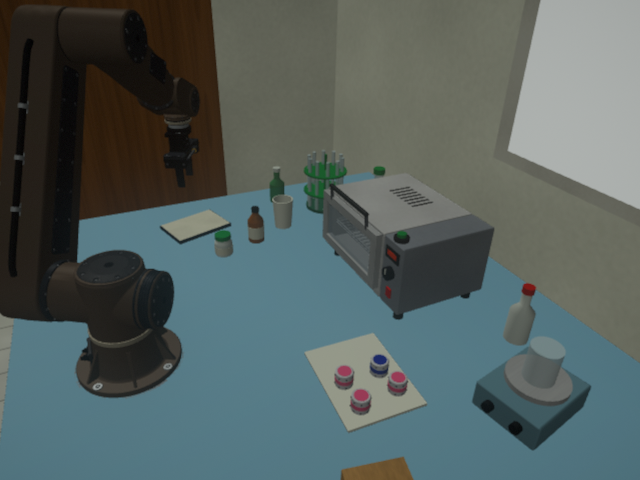

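View pics/wrist0.png

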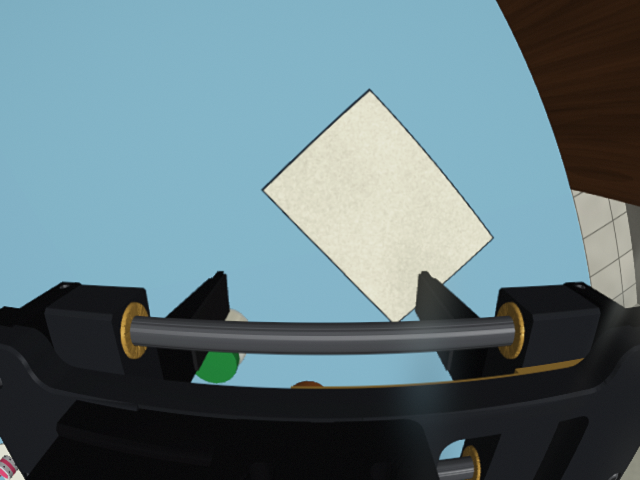

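The scene view shows the tile with pinks at (133,257), (167,255) and (132,293) and one blue at (161,287). The bar ends are at (281,251) and (397,246), and the green button is at (222,286). In the side view the same tile group is around (370,380), the bar ends are at (330,188) and (366,221), and the button is at (402,237). The wrist view shows only a decoy board.

```bash
python3 - <<'E'
from h import *
s=cam("scene");d=cam("side")
for n,c in(("scene",s),("side",d)):
    print(n)
    print("green",blobs(c,(50,120,40),(75,255,255)))
    print("pink",blobs(c,(160,90,80),(178,255,255),15))
    print("blue",blobs(c,(112,120,40),(130,255,255),15))
print("bar",tri((s,281,251),(d,366,221)),tri((s,397,246),(d,330,188)))
print("button",tri((s,222,284),(d,402,236)))
print("jar",onz(s,441,197,75),tri((s,441,197),(d,222,236)))
print("bottle",tri((s,475,222),(d,255,210)),"beaker",onz(s,518,265,110),onz(d,284,198,110))
print("tile",[onz(s,*p,8) for p in((125,247),(226,245),(107,317),(197,315))],[onz(d,*p,8) for p in((305,350),(373,336),(347,424),(424,402))])
print("ovencorner",[onz(s,*p,245) for p in ((249,280),(427,262))])
# crops enlarged
a=cv2.resize(s["img"][235:330,90:300],None,fx=3,fy=3);b=cv2.resize(d["img"][150:420,290:440],None,fx=2,fy=2)
o=np.zeros((600,800,3),np.uint8);o[:285,:630]=a[:,:630];save(dict(img=o[:285,:630]),"c1.png");save(dict(img=b),"c2.png")
E
```

```text
scene
green [(67, [45.9, 4.3], [38, 0, 15, 12]), (228, [442.2, 197.3], [432, 190, 20, 15]), (126, [220.8, 282.3], [214, 277, 14, 11]), (109, [626.7, 295.2], [621, 288, 12, 14]), (5485, [599.2, 355.5], [550, 305, 90, 101]), (52, [563.8, 394.7], [557, 390, 13, 12]), (558, [578.7, 431.1], [565, 418, 28, 27])]
pink [(116, [164.7, 251.3], [158, 246, 14, 11]), (119, [131.4, 253.6], [125, 249, 14, 11]), (139, [129.4, 289.4], [122, 284, 15, 12]), (22, [140.0, 296.0], [136, 291, 7, 9])]
blue [(116, [159.0, 284.0], [153, 279, 13, 11]), (19, [168.1, 292.9], [164, 289, 8, 8])]
side
green [(506, [321.7, 178.0], [304, 155, 42, 45]), (67, [378.6, 170.1], [374, 167, 11, 8]), (126, [222.1, 235.4], [215, 231, 15, 10]), (58, [401.4, 234.3], [397, 231, 10, 8])]
pink [(108, [344.1, 370.5], [338, 366, 13, 10]), (109, [398.0, 376.6], [391, 372, 14, 10]), (46, [342.5, 382.7], [335, 378, 17, 8]), (50, [395.1, 388.8], [388, 383, 16, 9]), (128, [360.7, 394.8], [354, 390, 15, 11]), (49, [358.1, 407.7], [351, 402, 16, 9])]
blue [(87, [379.6, 359.1], [374, 355, 13, 9]), (39, [377.7, 371.0], [371, 367, 16, 7])]
bar (array([644.5,  -8.9, 267.6]), [7.0, 7.0]) (array([647.8, 211.1, 270.7]), [1.7, 1.7])
button (array([ 698.6, -113.1,  259.5]), [1.1, 1.1])
jar [347.9 396.   75. ] (array([345.2, 396.8,  71. ]), [0.9, 0.9])
bottle (array([477. , 438.8, 122.2]), [0.2, 0.2]) beaker [597.  505.7 110. ] [613.3 514.3 110. ]
tile [array([ 391.2, -412.3,    8. ]), array([ 405.7, -157.2,    8. ]), array([ 594. , -419.1,    8. ]), array([ 605.2, -214.3,    8. ])] [array([ 409.3, -153.1,    8. ]), array([ 596.6, -177.1,    8. ]), array([ 401.3, -400.4,    8. ]), array([ 589.8, -418.4,    8. ])]
ovencorner [array([682.8, -66.1, 245. ]), array([668.9, 268.2, 245. ])]
```

View pics/c2.png

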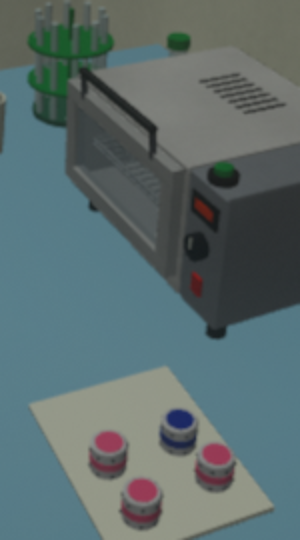

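The enlarged crop shows three pinks and one blue on the tile, so pink1 is absent. The bar spans the door top, with its arms at the two ends, and the rack inside looks dim. Next I'll move above the bar for a close look.

>>> arm_command(targets=[[0, 0, -160, 42.5, 0.3], [0, 0, -160, 42.5, 0.3], [0, 0, -160, 42.5, 0.3], [0, 0, -160, 42.5, 0.3], [0, 0, -160, 42.5, 0.3]])

```text
t: 0.75
eef_pos: [275.8, 561.2, 377.4]
tcp_rot: [3.138, -0.003, 1.937]
ft_force: [-0.1, -1.2, -0.9]
opening: 0.631
grip_force: 0.0
```

>>> arm_command(targets=[[0, 0, 0, 21.3, 0.3], [0, 0, 0, 21.3, 0.3], [0, 0, 0, 21.3, 0.3]])

```text
t: 1.05
eef_pos: [275.6, 560.9, 374.6]
tcp_rot: [-3.142, 0.0, 1.566]
ft_force: [-0.2, -0.0, -0.1]
opening: 0.384
grip_force: 0.0
```

>>> arm_command(targets=[[-230, 150, 0, 0, 0.3], [-230, 150, 0, 0, 0.3], [-230, 150, 0, 0, 0.3], [-230, 150, 0, 0, 0.3], [-230, 150, 0, 0, 0.3]])

```text
t: 1.55
eef_pos: [412.9, 349.8, 374.7]
tcp_rot: [3.141, -0.0, 1.572]
ft_force: [1.0, 0.1, 0.3]
opening: 0.3
grip_force: 0.0
```

>>> arm_command(targets=[[-180, 150, 0, 0, 0.3], [-180, 150, 0, 0, 0.3], [-180, 150, 0, 0, 0.3], [-180, 150, 0, 0, 0.3], [-180, 150, 0, 0, 0.3]])

```text
t: 2.05
eef_pos: [563.9, 169.0, 374.4]
tcp_rot: [-3.142, 0.0, 1.57]
ft_force: [0.1, 1.3, -0.6]
opening: 0.297
grip_force: 0.0
```

```bash
python3 - <<'E'
from h import *
s=env.state();print(s['t'],s['eef_pos'].round(1),s['tcp_rot'].round(4),s['joints'].round(3))
import pickle
c=cam("wrist");save(c,"w1.png");pickle.dump(c,open("w1.pkl","wb"))
E
```

```text
2.05 [563.9 169.  374.4] [-3.1415e+00  3.0000e-04  1.5697e+00] [ 0.179  0.322  1.406 -0.     1.413  0.18 ]
```

View pics/w1.png

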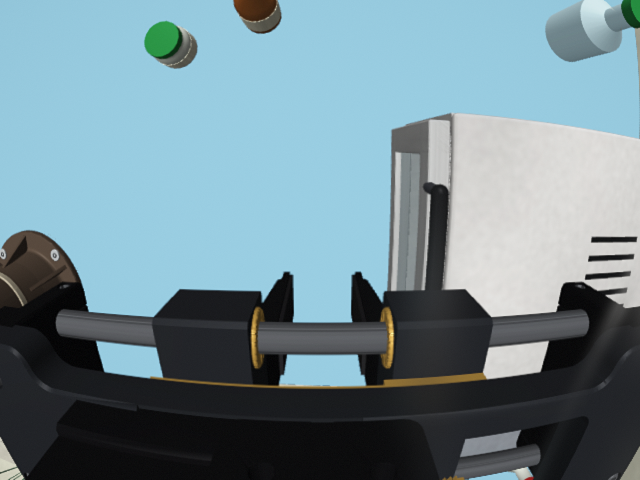

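The wrist view shows the bar running from its +y end at (440,187) down to about (434,290). The roof's front +y corner is at (452,114), and the fingers are at (290,330) and (355,330).

```bash
cat >> h.py <<'E'
E
python3 - <<'E'
from h import *
import pickle
from scipy.optimize import least_squares
w=pickle.load(open("w1.pkl","rb"));s=cam("scene");d=cam("side")
print("barend tri",tri((w,440,187),(s,397,246)),tri((w,440,187),(s,397,246),(d,330,188)))
print("bar pts z277",[onz(w,*p,277) for p in((441,187),(434.5,288))])
print("roof corner",onz(w,452,114,245),tri((w,452,114),(s,427,262)))
# oven fit: x0,y0,yaw from bar ends and roof corner
obs=[(w,(440,187),(-22,105,277)),(s,(397,246),(-22,105,277)),(s,(281,251),(-22,-105,277)),(d,(331,189),(-22,105,277)),(d,(366,218),(-22,-105,277)),(w,(452,114),(0,170,245)),(w,(434.5,288),None)]
def wp(p,q): 
    c,t=np.cos(p[2]),np.sin(p[2]);return np.array([p[0]+c*q[0]-t*q[1],p[1]+t*q[0]+c*q[1],q[2]])
def res(p):
    r=[]
    for c,uv,q in obs:
        if q is None:
            e=proj(c,wp(p,(-22,p[3],277)))-np.array(uv)
        else: e=proj(c,wp(p,q))-np.array(uv)
        r+=list(e)
    return r
o=least_squares(res,[670,100,0.03,50],loss='soft_l1');print(o.x.round(3),np.array(res(o.x)).round(1))
E
```

```text
barend tri (array([651.5, 211.6, 277.3]), [0.9, 0.9]) (array([650.2, 211.5, 271.9]), [3.3, 2.5, 2.8])
bar pts z277 [array([652.7, 212.5, 277. ]), array([653.5, 132.6, 277. ])]
roof corner [671.4 270.8 245. ] (array([670.4, 269.2, 246.9]), [1.5, 1.5])
[6.7e+02 1.0e+02 3.0e-02 5.0e+01] [ -9.4  10.7  -4.   -2.3  -0.8   2.7  -1.2  -2.3  -0.4  -2.5  -7.3   0.5
  -6.6 -19.8]
```

```bash
sed -i '/^def proj/,/^def blobs/s/\.round(1)//' h.py; python3 - <<'E'
from h import *
import pickle
from scipy.optimize import least_squares
w=pickle.load(open("w1.pkl","rb"));s=cam("scene");d=cam("side")
obs=[(w,(440,187),(-22,105,277)),(s,(397,246),(-22,105,277)),(s,(281,251),(-22,-105,277)),(d,(331,189),(-22,105,277)),(d,(366,218),(-22,-105,277)),(w,(452,114),(0,170,245)),(w,(434.5,288),None)]
def wp(p,q): 
    c,t=np.cos(p[2]),np.sin(p[2]);return np.array([p[0]+c*q[0]-t*q[1],p[1]+t*q[0]+c*q[1],q[2]])
def res(p):
    r=[]
    for c,uv,q in obs:
        e=proj(c,wp(p,(-22,p[3],277) if q is None else q))-np.array(uv); r+=list(e)
    return r
o=least_squares(res,[670,100,0.03,50],loss='soft_l1');print(o.x.round(3),np.array(res(o.x)).round(1))
E
```

```text
[6.74925e+02 1.03556e+02 1.20000e-02 2.93570e+01] [-0.6  5.6 -1.3  0.4  1.4  3.9  0.2 -3.1 -0.1 -3.3  1.6 -3.1 -1.1 -0.1]
```

>>> arm_command(targets=[[-65, 88, 0, 0, 0.5], [-65, 88, 0, 0, 0.5], [-65, 88, 0, 0, 0.5], [-65, 88, 0, 0, 0.5]])

```text
t: 2.7
eef_pos: [650.7, 106.9, 373.9]
tcp_rot: [-3.14, -0.0, 1.571]
ft_force: [-0.2, -0.0, 0.2]
opening: 0.491
grip_force: 0.0
```

>>> arm_command(targets=[[0, 0, 40, 0, 0.5], [0, 0, 80, 0, 0.5], [0, 0, 107, 0, 0.5], [0, 0, 107, 0, 0.5]])

```text
t: 3.1
eef_pos: [647.9, 108.4, 264.8]
tcp_rot: [-3.136, 0.0, 1.573]
ft_force: [0.4, -1.6, 0.8]
opening: 0.497
grip_force: 0.0
```

>>> arm_command(targets=[[0, 0, 0, 0, 0], [0, 0, 0, 0, 0], [0, 0, 0, 0, 0], [0, 0, 0, 0, 0], [0, 0, 0, 0, 0]])

```text
t: 3.6
eef_pos: [650.6, 106.7, 268.3]
tcp_rot: [3.14, -0.0, 1.571]
ft_force: [-0.7, 0.8, 4.6]
opening: 0.141
grip_force: 30.1
```

>>> arm_command(targets=[[0, -10, 1, 0, 0], [0, -21, 3, 0, 0], [0, -32, 6, 0, 0], [0, -42, 9, 0, 0], [0, -52, 13, 0, 0]])

```text
t: 4.1
eef_pos: [597.9, 106.7, 255.1]
tcp_rot: [3.14, -0.0, 1.571]
ft_force: [2.9, 1.3, 1.9]
opening: 0.14
grip_force: 30.0
```

>>> arm_command(targets=[[0, -10, 4, 0, 0], [0, -20, 8, 0, 0], [0, -29, 12, 0, 0], [0, -38, 17, 0, 0], [0, -47, 23, 0, 0]])

```text
t: 4.6
eef_pos: [550.8, 106.4, 231.1]
tcp_rot: [3.141, 0.0, 1.571]
ft_force: [4.9, -2.5, -2.1]
opening: 0.137
grip_force: 30.0
```

>>> arm_command(targets=[[0, -9, 7, 0, 0], [0, -17, 14, 0, 0], [0, -25, 22, 0, 0], [0, -33, 30, 0, 0], [0, -40, 38, 0, 0]])

```text
t: 5.1
eef_pos: [510.7, 106.7, 193.0]
tcp_rot: [-3.142, -0.0, 1.571]
ft_force: [2.4, 0.4, -0.3]
opening: 0.138
grip_force: 30.0
```

>>> arm_command(targets=[[0, 0, 0, 0, 0.4], [0, 0, -50, 0, 0.4]])

```text
t: 5.3
eef_pos: [509.1, 106.4, 239.2]
tcp_rot: [-3.13, 0.001, 1.571]
ft_force: [1.4, 0.2, 0.1]
opening: 0.256
grip_force: 0.0
```

```bash
python3 - <<'E'
from h import *
ims=[]
for i in range(12):
    if i%3==0: print(env.state()['t'])
    ims.append(cam("side")["img"][160:310,270:400])
save(dict(img=np.vstack([np.hstack(ims[0:12:2][:3]),np.hstack(ims[0:12:2][3:])])),"sink.png")
print([int(np.abs(ims[i+1].astype(int)-ims[i]).mean()*100) for i in range(11)])
E
```

```text
5.3
5.45
5.6
5.75
[404, 287, 301, 286, 276, 273, 277, 275, 279, 279, 283]
```

View pics/sink.png

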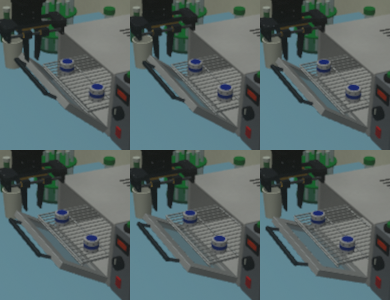

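The six frames show the door sinking slowly, and two blue canisters standing on the rack, near (66,62) and (97,90) in the first frame. Next I'll look at the rack and the tile with the tool yawed to π.

>>> arm_command(targets=[[0, 0, -150, -42.5, 0.65], [0, 0, -150, -42.5, 0.65], [0, 0, -150, -42.5, 0.65], [0, 0, -150, -42.5, 0.65], [0, 0, -150, -42.5, 0.65]])

```text
t: 6.4
eef_pos: [511.6, 106.7, 394.9]
tcp_rot: [3.139, 0.002, 2.319]
ft_force: [-0.5, -0.7, -0.4]
opening: 0.648
grip_force: 0.0
```

>>> arm_command(targets=[[0, 0, 0, -42.5, 0.65], [0, 0, 0, -42.5, 0.65], [0, 0, 0, -42.5, 0.65], [0, 0, 0, -42.5, 0.65], [0, 0, 0, -42.5, 0.65]])

```text
t: 6.9
eef_pos: [511.4, 106.6, 393.4]
tcp_rot: [3.142, -0.0, 3.061]
ft_force: [0.2, 0.5, -0.1]
opening: 0.654
grip_force: 0.0
```

>>> arm_command(targets=[[-169, 15, 0, -5, 0.65], [-169, 15, 0, -5, 0.65], [-169, 15, 0, -5, 0.65], [-169, 15, 0, -5, 0.65], [-169, 15, 0, -5, 0.65]])

```text
t: 7.4
eef_pos: [683.2, 106.6, 390.9]
tcp_rot: [-3.141, -0.003, 3.142]
ft_force: [-0.4, -0.4, -0.4]
opening: 0.649
grip_force: 0.0
```

```bash
python3 - <<'E'
from h import *
import pickle
s=env.state();print(s['t'],s['eef_pos'].round(1),s['tcp_rot'].round(4))
r={}
for n in("wrist","scene","side"): r[n]=cam(n)
pickle.dump(r,open("rack.pkl","wb"))
save(r["wrist"],"w2.png")
for n in r: print(n,blobs(r[n],(112,120,40),(130,255,255),12))
E
```

```text
7.4 [683.2 106.6 390.9] [-3.1415e+00 -3.0000e-03  3.1415e+00]
wrist [(80, [86.2, 120.2], [80, 108, 10, 25]), (221, [70.9, 119.5], [64, 110, 15, 20]), (681, [390.9, 126.9], [377, 113, 29, 29]), (657, [229.6, 136.8], [216, 123, 29, 29]), (48, [250.6, 140.9], [244, 127, 10, 27]), (24, [370.2, 134.5], [368, 127, 6, 15])]
scene [(137, [371.2, 256.2], [364, 251, 15, 12]), (141, [289.3, 265.3], [282, 260, 15, 12]), (116, [159.0, 284.0], [153, 279, 13, 11]), (23, [167.5, 293.2], [164, 289, 8, 8])]
side [(32, [315.8, 225.4], [312, 224, 9, 4]), (25, [315.4, 234.1], [310, 233, 12, 3]), (47, [344.3, 251.7], [339, 249, 11, 6]), (33, [343.9, 261.3], [337, 259, 14, 5]), (87, [379.6, 359.1], [374, 355, 13, 9]), (39, [377.7, 371.0], [371, 367, 16, 7])]
```

View pics/w2.png

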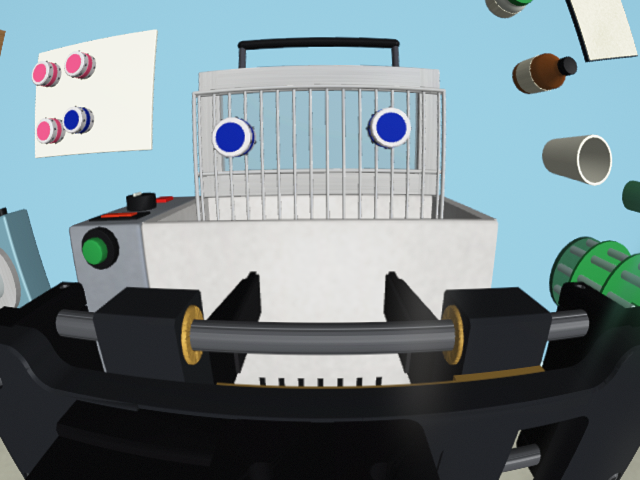

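The wrist view shows the door down and the rack out. Rack blues are at (230,137) and (391,127), the tile pinks at (44,72), (79,64) and (48,130), the tile blue at (77,119), the bar at (240..398,42) and the button at (97,250).

```bash
python3 - <<'E'
from h import *
import pickle
r=pickle.load(open("rack.pkl","rb"));w,s,d=r["wrist"],r["scene"],r["side"]
print("rack blue A",tri((w,229.6,136.8),(s,289.3,265.3)),tri((w,229.6,136.8),(s,289.3,265.3),(d,344.3,251.7)))
print("rack blue B",tri((w,390.9,126.9),(s,371.2,256.2)),tri((w,390.9,126.9),(s,371.2,256.2),(d,315.8,225.4)))
print("pinkw",blobs(w,(160,90,80),(178,255,255),60));
ts={"p1":((164.7,251.3),(344.1,370.5)),"p2":((131.4,253.6),(360.7,394.8)),"p3":((129.4,289.4),(398,376.6)),"b":((159,284),(379.6,359.1))}
for k,(a,b) in ts.items(): print(k,tri((s,*a),(d,*b)))
print("tile w",[onz(w,*p,8).tolist() for p in((39,51),(157,30),(35,157),(152,149))])
print("rack corners",[onz(w,*p,130).tolist() for p in((195,91),(443,90))],"bar",[onz(w,*p,50).tolist() for p in((240,42),(398,42))])
print("front roof",[onz(w,*p,245).tolist() for p in((144,221),(495,219),(75,228))],"button",onz(w,94,250,258),tri((w,94,250),(s,220.8,282.3)))
E
```

```text
rack blue A (array([598.2,   7.1, 166.1]), [0.9, 0.9]) (array([598.4,   7.4, 167.1]), [0.8, 1.1, 0.4])
rack blue B (array([589. , 178.7, 167.2]), [0.5, 0.5]) (array([588.8, 178.8, 167.5]), [0.4, 0.7, 0.5])
pinkw [(219, [72.9, 63.0], [66, 54, 15, 19]), (98, [87.0, 67.3], [78, 54, 14, 24]), (96, [52.8, 74.8], [45, 63, 12, 23]), (180, [39.1, 72.3], [33, 64, 13, 18]), (97, [57.4, 130.5], [51, 118, 11, 25]), (195, [43.0, 130.5], [37, 121, 13, 19])]
p1 (array([ 447. , -295.3,   50.8]), [0.5, 0.5])
p2 (array([ 447.2, -374.5,   50.4]), [0.6, 0.6])
p3 (array([ 551.4, -362.4,   51. ]), [0.4, 0.4])
b (array([ 541.8, -296.8,   51.1]), [0.5, 0.5])
tile w [[392.0, -414.0, 8.0], [407.4, -155.3, 8.0], [593.2, -422.0, 8.0], [603.4, -161.6, 8.0]]
rack corners [[539.0, -43.8, 130.0], [538.5, 249.4, 130.0]] bar [[458.2, -6.9, 50.0], [458.9, 211.7, 50.0]]
front roof [[673.8, -59.9, 245.0], [672.1, 267.4, 245.0], [679.3, -145.5, 245.0]] button [ 698.8 -114.4  258. ] (array([ 697. , -112.8,  262.5]), [1.6, 1.6])
```

Heights check out: rack tops at about 166 and tile tops at about 50. I'll pick blue B from the rack first.

>>> arm_command(targets=[[94, 72, 0, 0, 0.7], [94, 72, 0, 0, 0.7], [94, 72, 0, 0, 0.7], [94, 72, 50, 0, 0.7], [94, 72, 100, 0, 0.7]])

```text
t: 8.05
eef_pos: [586.1, 179.5, 294.9]
tcp_rot: [3.141, 0.005, -3.14]
ft_force: [1.8, 0.3, -0.8]
opening: 0.703
grip_force: 0.0
```

>>> arm_command(targets=[[0, 0, 50, 0, 0.7], [0, 0, 90, 0, 0.7], [0, 0, 90, 0, 0.7], [0, 0, 90, 0, 0.7]])

```text
t: 8.45
eef_pos: [587.3, 178.9, 205.2]
tcp_rot: [3.141, 0.001, -3.141]
ft_force: [0.6, 0.3, 1.1]
opening: 0.696
grip_force: 0.0
```

>>> arm_command(targets=[[0, 0, 40, 0, 0.7], [0, 0, 70, 0, 0.7], [0, 0, 70, 0, 0.7], [0, 0, 70, 0, 0.7]])

```text
t: 8.85
eef_pos: [588.2, 179.1, 136.3]
tcp_rot: [3.141, 0.003, -3.141]
ft_force: [0.3, 0.0, 1.2]
opening: 0.701
grip_force: 0.0
```

>>> arm_command(targets=[[0, 0, 0, 0, 0], [0, 0, 0, 0, 0], [0, 0, 0, 0, 0], [0, 0, 0, 0, 0]])

```text
t: 9.25
eef_pos: [587.4, 179.0, 134.6]
tcp_rot: [3.141, 0.001, -3.141]
ft_force: [-1.2, 0.3, 6.2]
opening: 0.459
grip_force: 30.0
```

>>> arm_command(targets=[[0, 0, -30, 0, 0], [0, 0, -70, 0, 0], [0, 0, -80, 0, 0], [0, 0, -80, 0, 0]])

```text
t: 9.65
eef_pos: [587.6, 179.0, 215.3]
tcp_rot: [3.141, 0.003, -3.141]
ft_force: [-0.2, 0.0, -0.9]
opening: 0.462
grip_force: 30.0
```

>>> arm_command(targets=[[16, -192, 0, 0, 0], [16, -192, 0, 0, 0], [16, -192, 0, 0, 0], [16, -192, 0, 0, 0], [16, -192, 0, 0, 0]])

```text
t: 10.15
eef_pos: [570.2, -17.3, 212.0]
tcp_rot: [-3.141, -0.002, 3.138]
ft_force: [0.7, 0.2, -1.9]
opening: 0.459
grip_force: 30.0
```

>>> arm_command(targets=[[16, -192, 0, 0, 0], [16, -192, 0, 0, 0], [16, -192, 0, 0, 0], [16, -192, 0, 0, 0], [16, -192, 0, 0, 0]])

```text
t: 10.65
eef_pos: [554.5, -208.9, 211.8]
tcp_rot: [3.141, -0.002, 3.138]
ft_force: [-0.8, 0.1, 0.0]
opening: 0.458
grip_force: 30.0
```

>>> arm_command(targets=[[0, 0, 50, 0, 0], [0, 0, 100, 0, 0], [0, 0, 140, 0, 0], [0, 0, 170, 0, 0], [0, 0, 170, 0, 0]])

```text
t: 11.15
eef_pos: [553.1, -203.0, 39.1]
tcp_rot: [3.138, -0.007, -3.141]
ft_force: [-0.6, 0.1, -0.3]
opening: 0.458
grip_force: 30.0
```

>>> arm_command(targets=[[0, 0, 10, 0, 0], [0, 0, 20, 0, 0], [0, 0, 20, 0, 0], [0, 0, 20, 0, 0]])

```text
t: 11.55
eef_pos: [555.6, -205.2, 24.3]
tcp_rot: [-3.141, 0.001, -3.141]
ft_force: [-0.5, -0.1, -1.7]
opening: 0.457
grip_force: 30.0
```

>>> arm_command(targets=[[0, 0, 3, 0, 0], [0, 0, 5.5, 0, 0], [0, 0, 5.5, 0, 0], [0, 0, 5.5, 0, 0]])

```text
t: 11.95
eef_pos: [555.3, -205.2, 18.2]
tcp_rot: [3.142, 0.0, -3.141]
ft_force: [0.8, 0.0, 0.1]
opening: 0.459
grip_force: 30.0
```

>>> arm_command(targets=[[0, 0, 0, 0, 0.65], [0, 0, 0, 0, 0.65], [0, 0, -30, 0, 0.65], [0, 0, -80, 0, 0.65], [0, 0, -130, 0, 0.65]])

```text
t: 12.45
eef_pos: [554.8, -204.9, 149.3]
tcp_rot: [3.141, -0.001, -3.141]
ft_force: [1.1, 0.5, 0.1]
opening: 0.648
grip_force: 0.0
```

>>> arm_command(targets=[[0, 0, -60, 0, 0.7], [-43, 212, -65, 0, 0.7], [-43, 212, -65, 0, 0.7], [-43, 212, -65, 0, 0.7], [-43, 212, -65, 0, 0.7]])

```text
t: 12.95
eef_pos: [594.9, -7.7, 212.5]
tcp_rot: [3.142, 0.001, -3.142]
ft_force: [2.1, 0.4, -0.5]
opening: 0.7
grip_force: 0.0
```

>>> arm_command(targets=[[-43, 212, -65, 0, 0.7]])

```text
t: 13.05
eef_pos: [603.8, 39.5, 225.8]
tcp_rot: [3.141, -0.002, -3.141]
ft_force: [0.5, 0.8, -0.4]
opening: 0.7
grip_force: 0.0
```

>>> arm_command(targets=[[0, 0, 0, 0, 0.7], [0, 0, 0, 0, 0.7]])

```text
t: 13.25
eef_pos: [604.2, 38.3, 226.5]
tcp_rot: [-3.141, 0.0, -3.139]
ft_force: [-0.6, 0.4, 0.3]
opening: 0.705
grip_force: 0.0
```

Going to A (598,7): dx −6, dy −31, down to 133.

>>> arm_command(targets=[[6, -31, 0, 0, 0.7], [6, -31, 0, 0, 0.7], [6, -31, 40, 0, 0.7], [6, -31, 40, 0, 0.7]])

```text
t: 13.65
eef_pos: [596.2, 5.3, 182.6]
tcp_rot: [3.141, -0.007, 3.14]
ft_force: [0.3, 0.6, 0.0]
opening: 0.696
grip_force: 0.0
```

>>> arm_command(targets=[[0, 0, 30, 0, 0.7], [0, 0, 53, 0, 0.7], [0, 0, 53, 0, 0.7], [0, 0, 53, 0, 0.7]])

```text
t: 14.05
eef_pos: [598.7, 6.0, 134.4]
tcp_rot: [3.142, 0.0, -3.142]
ft_force: [0.3, -0.6, 0.2]
opening: 0.697
grip_force: 0.0
```

>>> arm_command(targets=[[0, 0, 0, 0, 0], [0, 0, 0, 0, 0], [0, 0, 0, 0, 0], [0, 0, 0, 0, 0]])

```text
t: 14.45
eef_pos: [598.6, 6.4, 134.1]
tcp_rot: [3.142, 0.001, -3.141]
ft_force: [-0.8, 0.5, 5.0]
opening: 0.459
grip_force: 30.0
```

>>> arm_command(targets=[[0, 0, -30, 0, 0], [0, 0, -70, 0, 0], [0, 0, -80, 0, 0], [0, 0, -80, 0, 0]])

```text
t: 14.85
eef_pos: [598.8, 6.4, 214.9]
tcp_rot: [-3.141, 0.003, -3.141]
ft_force: [0.3, 0.8, -0.9]
opening: 0.461
grip_force: 30.0
```

>>> arm_command(targets=[[70, -106, 0, 0, 0], [70, -106, 0, 0, 0], [70, -106, 0, 0, 0]])

```text
t: 15.15
eef_pos: [526.0, -101.3, 211.7]
tcp_rot: [3.141, -0.003, 3.141]
ft_force: [1.3, 0.2, -0.1]
opening: 0.455
grip_force: 30.0
```

>>> arm_command(targets=[[69, -105, 0, 0, 0], [69, -105, 0, 0, 0], [69, -105, 0, 0, 0], [69, -105, 45, 0, 0], [69, -105, 90, 0, 0]])

```text
t: 15.65
eef_pos: [458.7, -205.5, 121.9]
tcp_rot: [-3.141, 0.001, 3.14]
ft_force: [0.5, -0.9, -2.4]
opening: 0.459
grip_force: 30.0
```

>>> arm_command(targets=[[0, 0, 40, 0, 0], [0, 0, 70, 0, 0], [0, 0, 90, 0, 0], [0, 0, 90, 0, 0], [0, 0, 90, 0, 0]])

```text
t: 16.15
eef_pos: [459.0, -204.4, 32.9]
tcp_rot: [3.141, -0.002, -3.141]
ft_force: [0.8, -1.0, -0.4]
opening: 0.456
grip_force: 30.0
```

Down 15, release, lift, then look again.

>>> arm_command(targets=[[0, 0, 8, 0, 0], [0, 0, 15, 0, 0], [0, 0, 15, 0, 0], [0, 0, 15, 0, 0]])

```text
t: 16.55
eef_pos: [459.5, -204.7, 18.5]
tcp_rot: [-3.142, 0.0, -3.141]
ft_force: [0.3, 0.5, -0.8]
opening: 0.456
grip_force: 30.0
```

>>> arm_command(targets=[[0, 0, 0, 0, 0.65], [0, 0, 0, 0, 0.65], [0, 0, -30, 0, 0.65], [0, 0, -80, 0, 0.65], [0, 0, -130, 0, 0.65]])

```text
t: 17.05
eef_pos: [459.0, -204.4, 149.8]
tcp_rot: [3.141, -0.001, -3.141]
ft_force: [0.8, -0.3, 0.4]
opening: 0.65
grip_force: 0.0
```

```bash
cat > look.py <<'E'
from h import *
s=cam("scene");d=cam("side");st=env.state();print(st['t'],st['eef_pos'].round(1))
for nm,lo,hi in(("pink",(160,90,80),(178,255,255)),("blue",(112,120,40),(130,255,255))):
    S=[b for b in blobs(s,lo,hi,70)];D=[b for b in blobs(d,lo,hi,30)]
    for a in S:
        m=[]
        for b in D:
            p,e=tri((s,*a[1]),(d,*b[1]))
            if max(e)<3 and (44<p[2]<56 or 158<p[2]<176): m.append((p.tolist(),e[0],b[0]))
        print(nm,a[0],a[1],m, "" if m else (onz(s,*a[1],49),onz(s,*a[1],166)))
E
python3 look.py
```

```text
17.15 [ 461.5 -205.8  154.1]
pink 116 [164.7, 251.3] [([447.0, -295.3, 50.8], 0.5, 108)] 
pink 117 [131.4, 253.6] [([447.2, -374.5, 50.4], 0.6, 128)] 
pink 139 [129.4, 289.4] [([551.4, -362.4, 51.0], 0.4, 109)] 
blue 101 [201.9, 252.8] [([458.9, -205.3, 51.0], 0.7, 82)] 
blue 116 [159.0, 284.0] [([541.8, -296.8, 51.1], 0.5, 87)]
```

>>> arm_command(targets=[[14, -90, 0, 0, 0.65], [14, -90, 0, 0, 0.65], [14, -90, 0, 0, 0.65], [14, -90, 45, 0, 0.65], [14, -90, 85, 0, 0.65]])

```text
t: 17.65
eef_pos: [445.4, -294.7, 62.6]
tcp_rot: [-3.14, 0.002, 3.141]
ft_force: [0.8, -0.3, -0.1]
opening: 0.651
grip_force: 0.0
```

>>> arm_command(targets=[[0, 0, 25, 0, 0.65], [0, 0, 50, 0, 0.65], [0, 0, 50, 0, 0.65], [0, 0, 50, 0, 0.65]])

```text
t: 18.05
eef_pos: [445.5, -294.3, 13.5]
tcp_rot: [3.141, -0.001, -3.141]
ft_force: [0.3, 0.8, 1.5]
opening: 0.651
grip_force: 0.0
```

>>> arm_command(targets=[[0, 0, 0, 0, 0], [0, 0, 0, 0, 0], [0, 0, 0, 0, 0], [0, 0, 0, 0, 0]])

```text
t: 18.45
eef_pos: [445.8, -294.9, 14.3]
tcp_rot: [-3.141, 0.001, -3.141]
ft_force: [-0.9, 2.4, 7.7]
opening: 0.457
grip_force: 30.0
```

>>> arm_command(targets=[[0, 0, -30, 0, 0], [0, 0, -80, 0, 0], [0, 0, -130, 0, 0], [0, 0, -180, 0, 0], [0, 0, -200, 0, 0]])

```text
t: 18.95
eef_pos: [446.2, -295.3, 218.3]
tcp_rot: [-3.137, 0.005, -3.141]
ft_force: [0.5, -0.3, -1.0]
opening: 0.458
grip_force: 30.0
```

>>> arm_command(targets=[[-49, 161, 0, 0, 0], [-49, 161, 0, 0, 0], [-49, 161, 0, 0, 0], [-49, 161, 0, 0, 0]])

```text
t: 19.35
eef_pos: [494.7, -130.3, 213.8]
tcp_rot: [3.141, 0.001, -3.139]
ft_force: [-0.1, -0.6, -0.9]
opening: 0.457
grip_force: 30.0
```

>>> arm_command(targets=[[-49, 161, 0, 0, 0], [-49, 161, 0, 0, 0], [-49, 161, 0, 0, 0], [-49, 161, 0, 0, 0]])

```text
t: 19.75
eef_pos: [543.7, 30.9, 213.7]
tcp_rot: [3.141, 0.001, -3.139]
ft_force: [0.2, -0.7, -1.4]
opening: 0.456
grip_force: 30.0
```

>>> arm_command(targets=[[-49, 161, 0, 0, 0], [-49, 161, 0, 0, 0], [-49, 161, 0, 0, 0], [-49, 161, 0, 0, 0], [-49, 161, 30, 0, 0]])

```text
t: 20.25
eef_pos: [594.0, 191.3, 186.1]
tcp_rot: [3.14, 0.006, -3.138]
ft_force: [0.6, -0.7, -2.0]
opening: 0.458
grip_force: 30.0
```

>>> arm_command(targets=[[0, 0, 20, 0, 0], [0, 0, 40, 0, 0], [0, 0, 40, 0, 0], [0, 0, 40, 0, 0]])

```text
t: 20.65
eef_pos: [592.4, 188.1, 143.9]
tcp_rot: [3.142, -0.0, -3.141]
ft_force: [0.3, 0.4, 0.1]
opening: 0.46
grip_force: 30.0
```

>>> arm_command(targets=[[0, 0, 6, 0, 0], [0, 0, 12, 0, 0], [0, 0, 12, 0, 0], [0, 0, 12, 0, 0]])

```text
t: 21.05
eef_pos: [592.3, 188.3, 131.5]
tcp_rot: [3.141, 0.0, -3.141]
ft_force: [-0.7, -1.1, -0.4]
opening: 0.46
grip_force: 30.0
```

>>> arm_command(targets=[[0, 0, 0, 0, 0.65], [0, 0, 0, 0, 0.65], [0, 0, -30, 0, 0.65], [0, 0, -80, 0, 0.65], [0, 0, -80, 0, 0.65]])

```text
t: 21.55
eef_pos: [594.4, 188.9, 217.5]
tcp_rot: [3.14, 0.009, -3.141]
ft_force: [-0.4, 0.2, 1.1]
opening: 0.649
grip_force: 0.0
```

>>> arm_command(targets=[[48, -187, 0, 0, 0.65], [48, -187, 0, 0, 0.65], [48, -187, 0, 0, 0.65], [48, -187, 0, 0, 0.65], [48, -187, 0, 0, 0.65]])

```text
t: 22.05
eef_pos: [543.4, -2.5, 211.4]
tcp_rot: [-3.141, 0.0, 3.138]
ft_force: [-0.4, -0.2, -0.8]
opening: 0.653
grip_force: 0.0
```

```bash
python3 look.py
```

```text
22.15 [544.4   0.7 211.5]
pink 119 [131.4, 253.6] [([447.2, -374.6, 50.3], 0.4, 127)] 
pink 161 [375.5, 257.9] [([592.9, 187.4, 167.0], 1.2, 36)] 
pink 138 [129.4, 289.4] [([551.4, -362.4, 51.0], 0.4, 109)] 
blue 101 [201.9, 252.8] [([459.1, -205.3, 51.0], 0.6, 81)] 
blue 116 [159.0, 284.0] [([541.8, -296.8, 51.1], 0.5, 87)]
```

>>> arm_command(targets=[[49, -188, 0, 0, 0.65], [49, -188, 0, 0, 0.65], [49, -188, 0, 0, 0.65], [49, -188, 0, 0, 0.65]])

```text
t: 22.55
eef_pos: [495.5, -187.3, 211.3]
tcp_rot: [3.142, 0.0, -3.139]
ft_force: [0.1, -0.3, 1.0]
opening: 0.652
grip_force: 0.0
```

>>> arm_command(targets=[[49, -188, 0, 0, 0.65], [49, -188, 0, 0, 0.65], [49, -188, 0, 0, 0.65], [49, -188, 0, 0, 0.65], [49, -188, 40, 0, 0.65]])

```text
t: 23.05
eef_pos: [448.1, -379.9, 174.2]
tcp_rot: [-3.134, 0.006, 3.14]
ft_force: [1.0, -0.2, -0.4]
opening: 0.652
grip_force: 0.0
```

>>> arm_command(targets=[[0, 0, 50, 0, 0.65], [0, 0, 100, 0, 0.65], [0, 0, 125, 0, 0.65], [0, 0, 125, 0, 0.65], [0, 0, 125, 0, 0.65]])

```text
t: 23.55
eef_pos: [447.6, -374.2, 46.7]
tcp_rot: [3.142, 0.0, -3.14]
ft_force: [0.5, 0.0, 1.1]
opening: 0.645
grip_force: 0.0
```

Then on to the rack at (593,103): dx +146, dy +477.

>>> arm_command(targets=[[0, 0, 15, 0, 0.65], [0, 0, 31, 0, 0.65], [0, 0, 31, 0, 0.65], [0, 0, 31, 0, 0.65]])

```text
t: 23.95
eef_pos: [447.4, -375.0, 17.0]
tcp_rot: [-3.14, 0.002, -3.141]
ft_force: [-0.0, -0.1, 0.5]
opening: 0.649
grip_force: 0.0
```

>>> arm_command(targets=[[0, 0, 0, 0, 0], [0, 0, 0, 0, 0], [0, 0, 0, 0, 0], [0, 0, 0, 0, 0]])

```text
t: 24.35
eef_pos: [446.8, -374.8, 16.1]
tcp_rot: [-3.141, 0.001, -3.141]
ft_force: [-0.2, 1.5, 6.2]
opening: 0.459
grip_force: 30.0
```

>>> arm_command(targets=[[0, 0, -30, 0, 0], [0, 0, -80, 0, 0], [0, 0, -130, 0, 0], [0, 0, -180, 0, 0], [0, 0, -200, 0, 0]])

```text
t: 24.85
eef_pos: [447.3, -375.4, 220.3]
tcp_rot: [-3.137, 0.004, -3.141]
ft_force: [-0.7, 0.1, -1.3]
opening: 0.458
grip_force: 30.0
```

>>> arm_command(targets=[[-48, 159, 0, 0, 0], [-48, 159, 0, 0, 0], [-48, 159, 0, 0, 0], [-48, 159, 0, 0, 0]])

```text
t: 25.25
eef_pos: [494.8, -212.1, 215.6]
tcp_rot: [3.141, -0.0, -3.139]
ft_force: [0.4, -0.1, -1.6]
opening: 0.46
grip_force: 30.0
```

>>> arm_command(targets=[[-49, 159, 0, 0, 0], [-49, 159, 0, 0, 0], [-49, 159, 0, 0, 0], [-49, 159, 0, 0, 0]])

```text
t: 25.65
eef_pos: [544.0, -53.3, 215.4]
tcp_rot: [3.141, 0.0, -3.139]
ft_force: [-0.2, -0.1, -0.3]
opening: 0.458
grip_force: 30.0
```

>>> arm_command(targets=[[-49, 159, 0, 0, 0], [-49, 159, 0, 0, 0], [-49, 159, 0, 0, 0], [-49, 159, 0, 0, 0], [-49, 159, 30, 0, 0]])

```text
t: 26.15
eef_pos: [594.3, 104.6, 187.8]
tcp_rot: [3.141, 0.006, -3.138]
ft_force: [-0.3, -0.6, -2.1]
opening: 0.455
grip_force: 30.0
```

>>> arm_command(targets=[[0, 0, 20, 0, 0], [0, 0, 40, 0, 0], [0, 0, 40, 0, 0], [0, 0, 40, 0, 0]])

```text
t: 26.55
eef_pos: [592.5, 101.9, 145.7]
tcp_rot: [-3.142, -0.0, 3.142]
ft_force: [-0.2, -0.1, -0.1]
opening: 0.458
grip_force: 30.0
```

>>> arm_command(targets=[[0, 0, 6, 0, 0], [0, 0, 12, 0, 0], [0, 0, 12, 0, 0], [0, 0, 12, 0, 0]])

```text
t: 26.95
eef_pos: [592.3, 102.4, 133.5]
tcp_rot: [3.142, 0.0, -3.141]
ft_force: [0.2, 0.3, -0.6]
opening: 0.46
grip_force: 30.0
```

>>> arm_command(targets=[[0, 0, 0, 0, 0.65], [0, 0, 0, 0, 0.65], [0, 0, -30, 0, 0.65], [0, 0, -80, 0, 0.65], [0, 0, -80, 0, 0.65]])

```text
t: 27.45
eef_pos: [594.5, 102.6, 219.4]
tcp_rot: [3.141, 0.009, -3.141]
ft_force: [-0.1, 0.4, -0.3]
opening: 0.648
grip_force: 0.0
```

>>> arm_command(targets=[[72, -102, 0, 0, 0.65], [72, -182, 0, 0, 0.65], [72, -182, 0, 0, 0.65], [72, -182, 0, 0, 0.65], [72, -182, 0, 0, 0.65]])

```text
t: 27.95
eef_pos: [519.1, -83.8, 213.5]
tcp_rot: [-3.141, 0.0, 3.138]
ft_force: [0.9, 0.0, -0.5]
opening: 0.648
grip_force: 0.0
```

```bash
python3 look.py
```

```text
28.05 [520.2 -80.5 213.4]
pink 160 [375.6, 257.9] [] (array([507.3, 207.5,  49. ]), array([593.3, 186.9, 166. ]))
pink 160 [334.6, 260.1] [] (array([505.8, 109.8,  49. ]), array([592., 101., 166.]))
pink 138 [129.4, 289.4] [([551.4, -362.4, 51.0], 0.4, 109)] 
blue 101 [201.9, 252.8] [([459.1, -205.3, 51.0], 0.6, 81)] 
blue 116 [159.0, 284.0] [([541.7, -296.8, 51.0], 0.6, 86)]
```

>>> arm_command(targets=[[-15, -141, 0, 0, 0.65], [-15, -141, 0, 0, 0.65], [-15, -141, 0, 0, 0.65], [-15, -141, 0, 0, 0.65]])

```text
t: 28.45
eef_pos: [536.5, -223.5, 212.8]
tcp_rot: [-3.141, 0.001, 3.14]
ft_force: [-0.2, 0.4, -0.6]
opening: 0.651
grip_force: 0.0
```

>>> arm_command(targets=[[-16, -141, 0, 0, 0.65], [-16, -141, 0, 0, 0.65], [-16, -141, 0, 0, 0.65], [-16, -141, 0, 0, 0.65]])

```text
t: 28.85
eef_pos: [552.4, -364.3, 212.4]
tcp_rot: [-3.141, 0.0, 3.141]
ft_force: [-0.9, 0.8, -0.5]
opening: 0.645
grip_force: 0.0
```

>>> arm_command(targets=[[0, 0, 40, 40, 0.65], [0, 0, 80, 40, 0.65], [0, 0, 120, 40, 0.65], [0, 0, 120, 40, 0.65], [0, 0, 120, 40, 0.65]])

```text
t: 29.35
eef_pos: [552.1, -358.9, 91.7]
tcp_rot: [3.141, -0.003, 2.44]
ft_force: [0.2, 0.3, 1.0]
opening: 0.649
grip_force: 0.0
```

>>> arm_command(targets=[[0, 0, 0, 0, 0.65], [0, 0, 40, 0, 0.65], [0, 0, 40, 0, 0.65], [0, 0, 40, 0, 0.65]])

```text
t: 29.75
eef_pos: [551.8, -360.6, 53.5]
tcp_rot: [3.141, -0.001, 2.447]
ft_force: [-0.1, -0.5, 0.1]
opening: 0.655
grip_force: 0.0
```

>>> arm_command(targets=[[0, -1, 20, 0, 0.65], [0, -1, 37, 0, 0.65], [0, -1, 37, 0, 0.65], [0, -1, 37, 0, 0.65]])

```text
t: 30.15
eef_pos: [551.5, -362.6, 17.8]
tcp_rot: [3.141, 0.001, 2.445]
ft_force: [0.6, 0.9, -0.3]
opening: 0.649
grip_force: 0.0
```

>>> arm_command(targets=[[0, 0, 0, 0, 0], [0, 0, 0, 0, 0], [0, 0, 0, 0, 0], [0, 0, 0, 0, 0]])

```text
t: 30.55
eef_pos: [551.2, -362.6, 17.2]
tcp_rot: [3.141, 0.001, 2.444]
ft_force: [-1.1, 1.6, 6.3]
opening: 0.458
grip_force: 30.0
```

>>> arm_command(targets=[[0, 0, -30, 0, 0], [0, 0, -80, 0, 0], [0, 0, -130, 0, 0], [0, 0, -180, 0, 0], [0, 0, -200, 0, 0]])

```text
t: 31.05
eef_pos: [551.7, -363.1, 221.7]
tcp_rot: [3.141, 0.006, 2.444]
ft_force: [0.8, -0.3, -1.5]
opening: 0.461
grip_force: 30.0
```

>>> arm_command(targets=[[0, 0, 0, -40, 0], [0, 0, 0, -40, 0], [0, 0, 0, -40, 0], [0, 0, 0, -40, 0], [0, 0, 0, -40, 0]])

```text
t: 31.55
eef_pos: [550.7, -362.3, 216.2]
tcp_rot: [3.141, -0.0, -3.135]
ft_force: [-0.4, -0.5, -1.3]
opening: 0.456
grip_force: 30.0
```

>>> arm_command(targets=[[-21, 190, 0, 0, 0], [-21, 190, 0, 0, 0], [-21, 190, 0, 0, 0], [-21, 190, 0, 0, 0]])

```text
t: 31.95
eef_pos: [571.5, -170.0, 216.4]
tcp_rot: [3.141, -0.0, -3.141]
ft_force: [0.3, 0.0, -0.8]
opening: 0.46
grip_force: 30.0
```

>>> arm_command(targets=[[-21, 190, 0, 0, 0], [-21, 190, 0, 0, 0], [-21, 190, 0, 0, 0], [-21, 190, 0, 0, 0], [-21, 190, 20, 0, 0]])

```text
t: 32.45
eef_pos: [593.7, 22.1, 198.3]
tcp_rot: [3.141, 0.004, -3.137]
ft_force: [-0.2, -0.4, -1.6]
opening: 0.458
grip_force: 30.0
```

>>> arm_command(targets=[[0, 0, 20, 0, 0], [0, 0, 40, 0, 0], [0, 0, 40, 0, 0], [0, 0, 40, 0, 0]])

```text
t: 32.85
eef_pos: [592.8, 17.5, 156.7]
tcp_rot: [3.142, -0.0, -3.141]
ft_force: [0.0, -1.4, -0.6]
opening: 0.452
grip_force: 30.0
```

>>> arm_command(targets=[[0, 0, 10, 0, 0], [0, 0, 21, 0, 0], [0, 0, 21, 0, 0], [0, 0, 21, 0, 0]])

```text
t: 33.25
eef_pos: [592.6, 17.6, 135.1]
tcp_rot: [3.141, -0.001, -3.141]
ft_force: [0.5, -0.5, -0.7]
opening: 0.456
grip_force: 30.0
```

>>> arm_command(targets=[[0, 0, 0, 0, 0.65], [0, 0, 0, 0, 0.65], [0, 0, -30, 0, 0.65], [0, 0, -80, 0, 0.65], [0, 0, -130, 0, 0.65]])

```text
t: 33.75
eef_pos: [592.3, 17.6, 266.8]
tcp_rot: [3.141, -0.001, -3.141]
ft_force: [0.7, 0.8, -0.3]
opening: 0.653
grip_force: 0.0
```

>>> arm_command(targets=[[0, 0, -50, 0, 0.4], [0, 0, -100, 0, 0.4], [-45, 88, -125, 0, 0.4], [-90, 88, -125, 0, 0.4], [-90, 88, -125, 0, 0.4]])

```text
t: 34.25
eef_pos: [683.9, 107.6, 391.6]
tcp_rot: [3.141, 0.002, -3.14]
ft_force: [0.5, 0.6, -0.1]
opening: 0.405
grip_force: 0.0
```

>>> arm_command(targets=[[0, 0, 0, 0, 0.4], [0, 0, 0, 0, 0.4]])

```text
t: 34.45
eef_pos: [682.5, 105.9, 389.6]
tcp_rot: [-3.141, -0.001, -3.14]
ft_force: [-0.3, 0.4, -0.0]
opening: 0.4
grip_force: 0.0
```

```bash
python3 look.py; python3 - <<'E'
from h import *
import pickle
c=cam("wrist");save(c,"w3.png");pickle.dump(c,open("w3.pkl","wb"))
E
```

```text
34.55 [682.  105.1 390.5]
pink 158 [375.6, 257.9] [([593.7, 187.1, 167.4], 0.7, 40)] 
pink 160 [334.6, 260.1] [([592.6, 101.3, 167.8], 0.8, 49)] 
pink 165 [313.5, 263.0] [([596.2, 57.2, 167.6], 1.0, 50)] 
blue 101 [201.9, 252.8] [([459.1, -205.3, 51.0], 0.6, 81)] 
blue 116 [159.0, 284.0] [([541.8, -296.8, 51.1], 0.5, 87)]
```

View pics/w3.png

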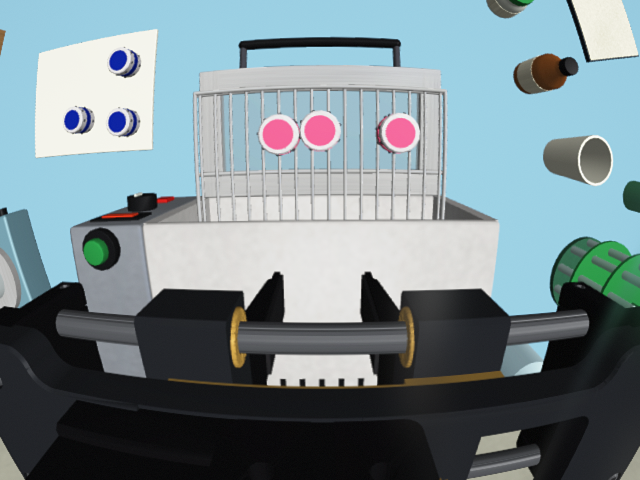

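All three pinks are upright on the rack. One was nudged to y=57 but is still fine. All three blues are on the tile. With the door down, the rack rim blocks a pinch on the bar across x, so I need the door's sink rate to plan the closing.

```bash
python3 - <<'E'
from h import *
import pickle
img=cv2.imread("pics/sink.png")
d=cam("side");w=pickle.load(open("w3.pkl","rb"))
def bar(a,y): return np.array([673-213*np.sin(a+.103),y,65+213*np.cos(a+.103)])
out=[]
for k,(r,cc) in enumerate([(0,0),(0,2),(1,2)]):
    im=cv2.resize(img[r*150:(r+1)*150,cc*130:(cc+1)*130],None,fx=2,fy=2,interpolation=cv2.INTER_CUBIC)
    for a in np.arange(.8,1.5,.1):
        p=(proj(d,bar(a,-3))-[270,160])*2
        cv2.circle(im,tuple(int(v) for v in p),1,(0,0,255) if abs(a-1)>.01 else (0,255,0),-1)
        p=(proj(d,bar(a,209))-[270,160])*2
        cv2.circle(im,tuple(int(v) for v in p),1,(0,0,255) if abs(a-1)>.01 else (0,255,0),-1)
    out.append(im)
wi=cv2.cvtColor(w["img"],cv2.COLOR_RGB2BGR)
b=np.hstack([cv2.resize(wi[30:100,225:265],None,fx=5,fy=5),cv2.resize(wi[30:100,380:420],None,fx=5,fy=5)])[:300]
row=np.hstack(out)
o=np.zeros((600,780,3),np.uint8);o[:300]=row;o[300:600,:400]=b
cv2.imwrite("pics/s2.png",o)
E
```

```text
(no output)
```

View pics/s2.png

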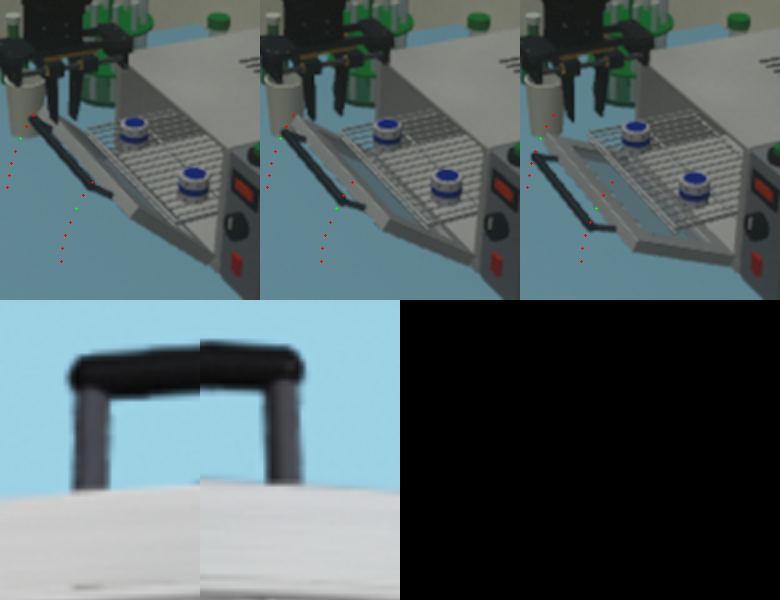

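The overlay shows the door sinking from about 0.82 to 1.13 rad in 0.5 s, so roughly 0.6 rad/s. The lower crops show bar arms about 6 px wide at wrist columns 243 and 396, between bar row 44 and door-edge row 68. I'll lift the −y arm first, pinching across y so the body clears the rim, and then hand over to the bar.

```bash
python3 - <<'E'
from h import *
import pickle
w=pickle.load(open("w3.pkl","rb"))
for u,v in((243,56),(396.4,56),(240,49),(246.5,49),(243,44),(242.5,67.6)): print((u,v),onz(w,u,v,52))
print("bar scene/wrist",tri((w,239,44),(cam('scene'),281,251)))
print(env.state()['eef_pos'].round(1))
for a in np.arange(0.5,1.6,.1):
    print(round(a,2),(-213*np.sin(a+.103)).round(1),(65+213*np.cos(a+.103)).round(1))
E
```

```text
(243, 56) [480.1  -3.1  52. ]
(396.4, 56) [480.5 206.8  52. ]
(240, 49) [469.3  -7.6  52. ]
(246.5, 49) [470.    1.6  52. ]
(243, 44) [462.2  -3.5  52. ]
(242.5, 67.6) [497.   -3.6  52. ]
bar scene/wrist (array([454.6, -15.8,  30.3]), [1.8, 1.8])
[682.1 105.  391. ]
0.5 -120.8 240.4
0.6 -137.7 227.5
0.7 -153.2 212.9
0.8 -167.2 196.9
0.9 -179.6 179.5
1.0 -190.1 161.0
1.1 -198.8 141.6
1.2 -205.4 121.4
1.3 -210.0 100.6
1.4 -212.5 79.4
1.5 -212.9 58.1
```

>>> arm_command(targets=[[200, -108, 0, 0, 0.4], [200, -108, 0, 0, 0.4], [200, -108, 0, 0, 0.4], [200, -108, 0, 0, 0.4], [200, -108, 0, 0, 0.4]])

```text
t: 35.2
eef_pos: [479.3, -3.6, 391.1]
tcp_rot: [-3.141, 0.001, 3.141]
ft_force: [0.6, -0.4, 0.7]
opening: 0.395
grip_force: 0.0
```

>>> arm_command(targets=[[0, 0, 50, 0, 0.4], [0, 0, 100, 0, 0.4], [0, 0, 150, 0, 0.4], [0, 0, 200, 0, 0.4], [0, 0, 240, 0, 0.4]])

```text
t: 35.7
eef_pos: [481.6, -2.7, 148.7]
tcp_rot: [3.142, -0.0, 3.141]
ft_force: [1.1, 0.4, -0.5]
opening: 0.401
grip_force: 0.0
```

>>> arm_command(targets=[[0, 0, 35, 0, 0.4], [0, 0, 50, 0, 0.4], [0, 0, 50, 0, 0.4], [0, 0, 50, 0, 0.4]])

```text
t: 36.1
eef_pos: [482.9, -2.7, 101.1]
tcp_rot: [-3.142, 0.001, -3.142]
ft_force: [-1.0, 0.1, -0.4]
opening: 0.396
grip_force: 0.0
```

>>> arm_command(targets=[[0, 0, 20, 0, 0.4], [0, 0, 38, 0, 0.4], [0, 0, 57, 0, 0.4], [0, 0, 57, 0, 0.4], [0, 0, 57, 0, 0.4]])

```text
t: 36.6
eef_pos: [483.2, -2.5, 44.6]
tcp_rot: [-3.141, 0.001, -3.141]
ft_force: [-0.2, 0.5, -0.2]
opening: 0.402
grip_force: 0.0
```

>>> arm_command(targets=[[0, 0, 0, 0, 0], [0, 0, 0, 0, 0], [0, 0, 0, 0, 0], [0, 0, 0, 0, 0]])

```text
t: 37.0
eef_pos: [482.9, -2.5, 43.7]
tcp_rot: [-3.141, 0.001, -3.141]
ft_force: [-1.1, -13.0, 1.8]
opening: 0.118
grip_force: 7.7
```

>>> arm_command(targets=[[0, -1, 0, 0, 0], [0, -2, 0, 0, 0], [0, -2, 0, 0, 0], [0, -2, 0, 0, 0]])

```text
t: 37.4
eef_pos: [482.9, -3.6, 43.7]
tcp_rot: [3.141, 0.001, -3.141]
ft_force: [1.1, 8.7, 5.7]
opening: 0.098
grip_force: 30.0
```

>>> arm_command(targets=[[0, 0, -9.5, 0, 0], [0, 0, -19, 0, 0], [0, 0, -28.5, 0, 0], [-1.5, 0, -38, 0, 0], [-3, 0, -47.5, 0, 0]])

```text
t: 37.9
eef_pos: [485.2, -3.5, 90.6]
tcp_rot: [3.14, -0.002, -3.141]
ft_force: [2.9, 8.3, -6.9]
opening: 0.095
grip_force: 30.0
```

>>> arm_command(targets=[[-2, 0, -9, 0, 0], [-4.5, 0, -18.5, 0, 0], [-7.5, 0, -27.5, 0, 0], [-11.5, 0, -36, 0, 0], [-16, 0, -44.5, 0, 0]])

```text
t: 38.4
eef_pos: [499.9, -3.4, 134.7]
tcp_rot: [3.14, -0.005, -3.141]
ft_force: [-4.0, 6.7, -6.5]
opening: 0.095
grip_force: 30.0
```

>>> arm_command(targets=[[-5, 0, -8, 0, 0], [-10, 0, -16, 0, 0], [-16, 0, -23.5, 0, 0], [-22, 0, -30.5, 0, 0], [-28, 0, -37.5, 0, 0]])

```text
t: 38.9
eef_pos: [525.7, -3.2, 171.8]
tcp_rot: [3.139, -0.011, -3.141]
ft_force: [-16.2, 4.5, 2.6]
opening: 0.099
grip_force: 36.4
```

>>> arm_command(targets=[[-6, 0, -7, 0, 0], [-13, 0, -13, 0, 0]])

```text
t: 39.1
eef_pos: [537.7, -3.1, 185.2]
tcp_rot: [3.139, -0.013, -3.141]
ft_force: [-25.9, 5.1, 14.7]
opening: 0.097
grip_force: 40.3
```

>>> arm_command(targets=[[0, 0, 0, 0, 0.3], [0, 0, -20, 0, 0.3], [10, 0, -50, 0, 0.3], [60, 0, -50, 0, 0.1], [95, 0, -25, 0, 0]])

```text
t: 39.6
eef_pos: [446.9, -4.4, 212.7]
tcp_rot: [-3.141, 0.005, -3.141]
ft_force: [-0.7, 0.1, -1.3]
opening: 0.183
grip_force: 0.0
```

>>> arm_command(targets=[[0, 0, 50, 0, 0], [0, 0, 90, 0, 0]])

```text
t: 39.8
eef_pos: [446.9, -4.4, 120.2]
tcp_rot: [-3.141, 0.002, -3.141]
ft_force: [0.8, -0.1, -0.1]
opening: 0.028
grip_force: 0.0
```

```bash
python3 - <<'E'
from h import *
s=env.state();c=cam("side");save(dict(img=cv2.resize(c["img"][140:330,230:430],None,fx=3,fy=3)),"h1.png")
print(s['t'],s['eef_pos'].round(1),s['ft_force'].round(1),s['opening'])
def bar(a,y): return np.array([673-213*np.sin(a+.103),y,65+213*np.cos(a+.103)])
for a in np.arange(.8,1.55,.1): print(round(a,1),((proj(c,bar(a,-3))-[230,140])*3).round(0),((proj(c,bar(a,209))-[230,140])*3).round(0))
E
```

```text
39.8 [446.9  -4.4 120.2] [ 0.8 -0.1 -0.1] 0.027831360819923514
0.8 [258. 334.] [171. 233.]
0.9 [245. 353.] [160. 250.]
1.0 [234. 373.] [150. 268.]
1.1 [226. 393.] [143. 287.]
1.2 [219. 413.] [137. 305.]
1.3 [214. 433.] [134. 323.]
1.4 [212. 452.] [132. 341.]
1.5 [211. 471.] [132. 359.]
```

View pics/h1.png

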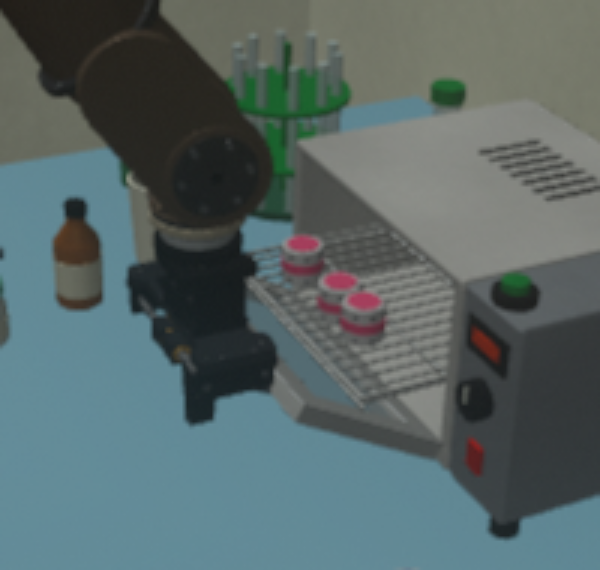

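The crop shows the closed fingers at (213,400) in front of the sinking bar, with the door's lower corner at (285,400), so the angle is about 1.1 rad. I'll catch the bar now.

>>> arm_command(targets=[[-16, 0, 0, 0, 0], [-22, 0, -12, 0, 0], [-27, 0, -27, 0, 0]])

```text
t: 40.15
eef_pos: [467.8, -3.8, 146.6]
tcp_rot: [3.14, -0.018, -3.14]
ft_force: [-19.1, -1.3, 3.1]
opening: 0.005
grip_force: 9.4
```

>>> arm_command(targets=[[-6, 0, -10, 0, 0], [-13, 0, -20, 0, 0], [-20, 0, -30, 0, 0], [-27, 0, -38, 0, 0], [-34, 0, -46, 0, 0]])

```text
t: 40.65
eef_pos: [501.4, -3.7, 195.0]
tcp_rot: [3.14, -0.017, -3.14]
ft_force: [-40.1, -0.2, 30.0]
opening: 0.003
grip_force: 20.3
```

>>> arm_command(targets=[[-4, 0, -11, 0, 0], [-13, 0, -20, 0, 0], [-22, 0, -29, 0, 0], [-31, 0, -36, 0, 0], [-40, 0, -42, 0, 0]])

```text
t: 41.15
eef_pos: [548.1, -3.9, 237.1]
tcp_rot: [3.141, -0.002, -3.141]
ft_force: [-4.3, 2.6, 1.7]
opening: 0.007
grip_force: 2.9
```

>>> arm_command(targets=[[-12, 0, -5, 0, 0], [-24, 0, -9, 0, 0], [-36, 0, -13, 0, 0], [-48, 0, -16, 0, 0], [-60, 0, -18, 0, 0]])

```text
t: 41.65
eef_pos: [608.7, -4.3, 255.4]
tcp_rot: [3.142, -0.0, -3.141]
ft_force: [-4.0, -0.7, 4.4]
opening: 0.005
grip_force: 2.1
```

>>> arm_command(targets=[[-6, 0, -1, 0, 0], [-12, 0, -2, 0, 0], [-17, 0, -3, 0, 0], [-21, 0, -3, 0, 0], [-21, 0, -3, 0, 0]])

```text
t: 42.15
eef_pos: [630.1, -4.4, 256.6]
tcp_rot: [3.142, 0.0, -3.141]
ft_force: [0.5, 0.2, 0.3]
opening: 0.004
grip_force: 0.0
```

>>> arm_command(targets=[[-2, 0, 0, 0, 0], [-4, 0, 0, 0, 0], [-6, 0, 0, 0, 0], [-8, 0, 0, 0, 0], [-8, 0, 0, 0, 0]])

```text
t: 42.65
eef_pos: [635.2, -4.4, 256.8]
tcp_rot: [3.142, -0.006, -3.141]
ft_force: [-17.0, -1.1, 8.1]
opening: 0.005
grip_force: 8.7
```

```bash
python3 - <<'E'
from h import *
s=env.state();print(s['eef_pos'].round(1),s['ft_force'].round(1))
w=cam("wrist");save(w,"w4.png")
E
```

```text
[635.2  -4.4 256.8] [-17.   -1.1   8.1]
```

View pics/w4.png

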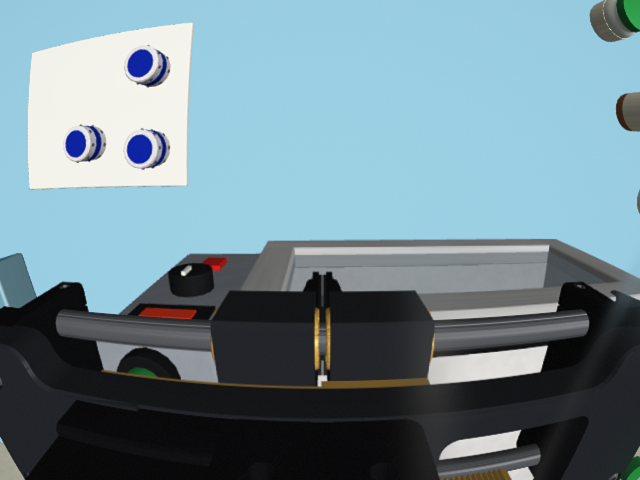

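The wrist view shows the door face upright against the front with the fingers on it. The contact force of 17 N at x = 635 puts the bar at −22 mm, so the door is shut. I'll back off and check.

>>> arm_command(targets=[[20, 0, 0, 0, 0], [50, 0, 0, 0, 0], [50, 0, -50, 0, 0], [50, -50, -80, 0, 0], [50, -100, -80, 0, 0]])

```text
t: 43.2
eef_pos: [588.6, -97.1, 340.3]
tcp_rot: [-3.14, 0.006, -3.138]
ft_force: [0.4, 0.2, -0.7]
opening: 0.004
grip_force: 0.0
```

```bash
python3 look.py; python3 - <<'E'
from h import *
import cv2
c=cam("scene");d=cam("side");w=cam("wrist")
a=cv2.resize(d["img"][160:320,290:440],None,fx=2.6,fy=2.6);b=cv2.resize(c["img"][220:380,180:330],None,fx=2.6,fy=2.6)
save(dict(img=np.hstack([a,b])),"e1.png")
for n,q in(("side",d),("scene",c)):
    for y in(-2,208): print(n,[proj(q,np.array([673-213*np.sin(t+.103),y,65+213*np.cos(t+.103)])).round(1).tolist() for t in(0,.05,.1)])
    print(n,[b for b in blobs(q,(50,120,40),(75,255,255)) if 200<b[1][0]<410 and b[1][1]>230])
E
```

```text
43.3 [ 588.  -101.7  337.3]
blue 101 [201.9, 252.8] [([458.9, -205.3, 51.0], 0.7, 82)] 
blue 116 [159.0, 284.0] [([541.7, -296.8, 51.0], 0.6, 87)] 
side [[365.0, 215.0], [361.5, 216.2], [358.1, 217.5]]
side [[331.1, 186.0], [327.9, 186.9], [324.8, 188.0]]
side [(124, [222.0, 235.3], [215, 231, 15, 10]), (59, [401.5, 234.4], [397, 231, 10, 8])]
scene [[282.2, 253.6], [282.1, 249.5], [282.0, 245.7]]
scene [[395.5, 246.2], [394.5, 242.2], [393.5, 238.5]]
scene [(138, [221.1, 282.5], [214, 277, 15, 12])]
```

View pics/e1.png

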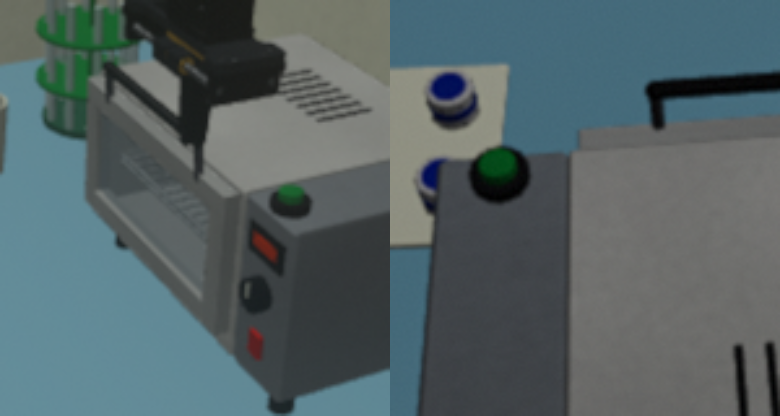

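The crops show the door upright with the bar on top, the button up, and two blues visible on the tile. A comparison with the first picture will show any residual door angle.

```bash
python3 - <<'E'
from h import *
c=cam("scene");a=cv2.imread("pics/scene0.png",0).astype(np.float32);b=cv2.cvtColor(c["img"],cv2.COLOR_RGB2GRAY).astype(np.float32)
for y0,y1,x0,x1 in((240,268,290,400),(235,262,360,410),(275,300,205,240)):
    print(cv2.phaseCorrelate(a[y0:y1,x0:x1],b[y0:y1,x0:x1]),np.abs(a[y0:y1,x0:x1]-b[y0:y1,x0:x1]).mean())
print(blobs(cam("side"),(160,60,40),(178,255,255),8))
s=env.state();print(s['eef_pos'].round(1))
E
```

```text
((-0.013506662099295852, 0.04662090100607408), 0.9819902478324043) 8.794806
((-0.015974940729826415, 0.6045973170326633), 0.9829187354335078) 9.196297
((0.022598825502402775, 0.5458279954634158), 0.9696013667848375) 6.949714
[]
[587.8 -96.2 336. ]
```

>>> arm_command(targets=[[-110, -10, 0, 0, 0], [-110, -10, 0, 0, 0], [-110, -10, 0, 0, 0], [-110, -10, 0, 0, 0], [-110, -10, 0, 0, 0]])

```text
t: 44.05
eef_pos: [697.3, -106.0, 335.9]
tcp_rot: [3.141, -0.001, -3.14]
ft_force: [-0.5, 0.4, 0.8]
opening: 0.003
grip_force: 0.0
```

>>> arm_command(targets=[[0, 0, 0, 0, 0], [0, 0, 30, 0, 0], [0, 0, 55, 0, 0], [0, 0, 55, 0, 0], [0, 0, 55, 0, 0]])

```text
t: 44.55
eef_pos: [697.5, -107.0, 282.7]
tcp_rot: [-3.141, 0.001, -3.141]
ft_force: [0.1, 0.3, 0.7]
opening: 0.005
grip_force: 0.0
```

Shift y −6 and go down in steps.

>>> arm_command(targets=[[0, -6, 0, 0, 0], [0, -6, 8, 0, 0], [0, -6, 16, 0, 0], [0, -6, 20, 0, 0], [0, -6, 20, 0, 0]])

```text
t: 45.05
eef_pos: [697.8, -113.4, 261.7]
tcp_rot: [-3.141, 0.001, -3.141]
ft_force: [-0.4, -1.7, 4.3]
opening: 0.005
grip_force: 1.8
```

>>> arm_command(targets=[[0, 0, 2, 0, 0], [0, 0, 4, 0, 0], [0, 0, 4, 0, 0]])

```text
t: 45.35
eef_pos: [697.9, -113.4, 260.9]
tcp_rot: [-3.14, 0.004, -3.141]
ft_force: [-6.5, -0.4, 23.2]
opening: 0.005
grip_force: 11.4
```

>>> arm_command(targets=[[0, 0, -10, 0, 0], [0, 0, -40, 0, 0], [0, 0, -80, 0, 0], [50, 0, -120, 0, 0], [100, 0, -120, 0, 0]])

```text
t: 45.85
eef_pos: [609.6, -113.2, 377.7]
tcp_rot: [-3.141, 0.004, -3.14]
ft_force: [-0.3, -0.7, -0.3]
opening: 0.002
grip_force: 0.0
```

>>> arm_command(targets=[[0, 0, 0, 0, 0], [0, 0, 0, 0, 0], [0, 0, 0, 0, 0]])

```text
t: 46.15
eef_pos: [609.8, -113.1, 375.2]
tcp_rot: [3.141, -0.0, -3.141]
ft_force: [0.6, 0.4, -0.2]
opening: 0.006
grip_force: 0.0
```

```bash
python3 - <<'E'
from h import *
w=cam("wrist");save(w,"w5.png");c=cam("scene")
a=cv2.imread("pics/scene0.png",0).astype(np.float32);b=cv2.cvtColor(c["img"],cv2.COLOR_RGB2GRAY).astype(np.float32)
for y0,y1,x0,x1 in((240,268,290,400),(275,300,205,240)): print(cv2.phaseCorrelate(a[y0:y1,x0:x1],b[y0:y1,x0:x1]))
E
```

```text
((0.039131616330045915, 0.05662034071725408), 0.9775071011649238)
((0.06370820097838603, 0.4534145609457667), 0.9571163018544515)
```

View pics/w5.png

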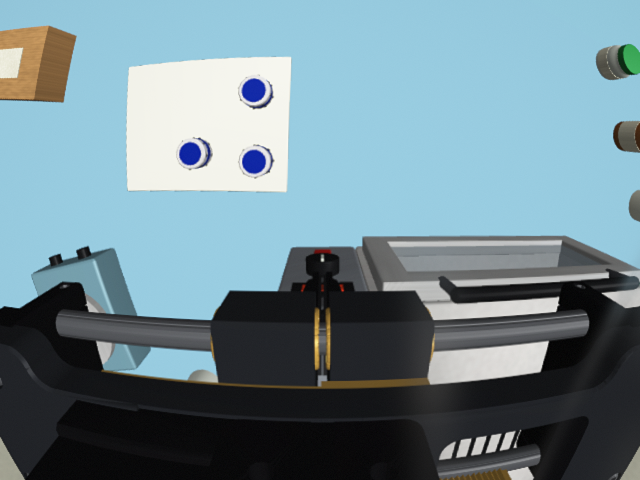

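The wrist view shows three blues on the tile, the door shut and the robot clear of everything.

```bash
python3 -c "
from cell import env
print(env.job_done())"
```

```text
the job is handed in; nothing more can be done
None
```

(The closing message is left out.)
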